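Hold the tool box lid open for the knife

TASK

My putty knife lies on the far side of the bench in front of one of the two lidded tool boxes. Raise the lid of that box and hold it in the gripper, open 50 degrees from shut, so that I can put the knife away; leave the other box shut and do not disturb the knife, the sanding block or the jar. The lid falls shut by itself, so finish while still holding it steady at that angle: do not let go.

Things in the scene. Friction and masses are not known exactly. Their poses are not given: they have to be found in the camera images.
- box_blue: wooden tool box with the blue lid, fixed to the bench: 170 deep (x) x 200 wide (y) x 90 high without the lid; origin at the centre of its underside, z up; its lid is hinged along the top edge of its -x side (towards the robot) and opens at its +x side (towards the far side of the bench)
- lid_blue (a joint): hinge of the blue lid: 0 = shut, grows as it opens (rad, 0.873 = 50 degrees, stops at 1.75). The lid (0.2 to 0.45 kg, nearly frictionless) falls shut from any angle below about 1.4 when let go
- lid_blue_handle (a point): middle of the steel bar handle on the blue lid. Bar: round, 14 thick, 100 long along the box's y, its centre line 45 above the lid's upper face, on two 10 mm posts (inner faces 80 apart). The lid is a plate 170 x 200 x 12 thick; the bar lies 140 from the hinge line along the lid and 57 above the lid's underside, 30 from the lid's free edge. Axes turn with the lid: x from hinge to free edge, y along the bar, z out of the lid's upper face
- lid_blue_hinge (a point): middle of the blue lid's hinge line, which runs along the box's y, level with the lid's underside (90 above the bench). Axes as the box's
- front_blue (a point): spot on the bench in front of the blue box's opening side, 105 out from that side's middle; the knife or the sanding block lies here, within about 30
- box_red: wooden tool box with the red lid, fixed to the bench: 170 deep (x) x 200 wide (y) x 120 high without the lid; origin at the centre of its underside, z up; its lid is hinged along the top edge of its -x side (towards the robot) and opens at its +x side (towards the far side of the bench)
- lid_red (a joint): hinge of the red lid: 0 = shut, grows as it opens (rad, 0.873 = 50 degrees, stops at 1.75). The lid (0.2 to 0.45 kg, nearly frictionless) falls shut from any angle below about 1.4 when let go
- lid_red_handle (a point): middle of the steel bar handle on the red lid. Bar: round, 14 thick, 100 long along the box's y, its centre line 45 above the lid's upper face, on two 10 mm posts (inner faces 80 apart). The lid is a plate 170 x 200 x 12 thick; the bar lies 140 from the hinge line along the lid and 57 above the lid's underside, 30 from the lid's free edge. Axes turn with the lid: x from hinge to free edge, y along the bar, z out of the lid's upper face
- lid_red_hinge (a point): middle of the red lid's hinge line, which runs along the box's y, level with the lid's underside (120 above the bench). Axes as the box's
- front_red (a point): spot on the bench in front of the red box's opening side, 105 out from that side's middle; the knife or the sanding block lies here, within about 30
- knife: putty knife lying flat: dark wooden handle 100 x 24 x 18, steel blade 80 x 36 x 3; 190 long overall along its x (blade to +x); origin on the bench under its middle. It lies roughly along the front of one of the boxes, which decides which lid to raise
- sander: cork sanding block with a wooden grip, 70 (x) x 120 (y) x 42 high, origin at the centre of its underside; lies in front of the other box
- jar: closed amber glass jar with a steel cap, 60 across, 85 high, standing loose between the boxes; origin at the centre of its underside
There are look-alikes about, which are no part of the job. Of the things like the sander, leave any that is green or pink; of the rest the smaller one is meant.

How it is judged:
On the way:
1. the lid of the box with the knife in front of it has been lifted off its rim by the fingers (((horizontal distance between knife and front_blue below 0.1 m and value of joint lid_blue above 0.2 rad and contact force between the fingers and box_blue above 0.3 N) or (horizontal distance between knife and front_red below 0.1 m and value of joint lid_red above 0.2 rad and contact force between the fingers and box_red above 0.3 N))), for 0.1 s.
At the end, for the whole second after the job is handed in: The lid of the box with the knife in front is held by the fingers (over 0.3 N), 50 degrees open, give or take 5, and still (under 0.1 rad/s), propped by nothing else; the other lid is shut (under 0.05 rad); knife, sanding block and jar are within 20 mm of where they were (((horizontal distance between knife and front_blue below 0.1 m and value of joint lid_blue between 0.7854 and 0.9599 rad and velocity of joint lid_blue between -0.1 and 0.1 rad/s and contact force between the fingers and box_blue above 0.3 N and contact force between each of knife, sander, jar and box_blue below 0.1 N and value of joint lid_red below 0.05 rad) or (horizontal distance between knife and front_red below 0.1 m and value of joint lid_red between 0.7854 and 0.9599 rad and velocity of joint lid_red between -0.1 and 0.1 rad/s and contact force between the fingers and box_red above 0.3 N and contact force between each of knife, sander, jar and box_red below 0.1 N and value of joint lid_blue below 0.05 rad)) and distance of each of knife, sander, jar from where it was at the start of the episode below 0.02 m); the arm keeps its last pose, push and grip.
It fails at once if the other box's lid is raised ((horizontal distance between knife and front_blue below 0.1 m and value of joint lid_red above 0.15 rad) or (horizontal distance between knife and front_red below 0.1 m and value of joint lid_blue above 0.15 rad)).
It fails at once if the knife, the sanding block or the jar is disturbed (distance of any of knife, sander, jar from where it was at the start of the episode above 0.02 m).
It also fails if it takes over 38 s, if anything falls off the work surface, if the arm or the gripper's body presses on something with over 40 N, if the wrist force passes 120 N, or if a joint passes its speed limit or range.

ROBOT

A 6-joint arm with a two-finger parallel gripper is mounted at the origin on the work surface. World frame = base frame: x ahead of the robot, y to its left, z up, the work surface at z = 0. Lengths are in m, angles in rad, forces in N, time in s.
With the tool pointing down it reaches from about 0.3 to 0.75 m from the base axis. Payload 8.5 kg.
Tool frame: the origin (TCP) lies midway between the tips of the shut fingers; the grasp point (between the pads) lies 19 mm behind it; x points along the fingers, y is the direction in which the jaws open and shut, and the axes are right-handed (so a half turn about x gives the same grasp; the last joint's range is limited). The gripper opens to 88 mm and grips with 3 to 60 N. Pads are 18 mm wide; open, the fingers measure 123 mm over their backs; the gripper's body (75 mm by 187 mm) begins 45 mm behind the grasp point.
Start: joints at [-1.525, 0.381, 1.297, -0, 1.464, -0.215], TCP at [0.142, -0.531, 0.239] pointing down, gripper open.
Joint ranges: [-3.11, 3.11], [-0.89, 2.33], [0.22, 2.48], [-1.42, 4.56], [0.17, 2.85], [-2.88, 2.88]. Speed limits (rad/s): [2.39, 2.39, 3.14, 3.14, 3.14, 3.14].

INTERFACE

Orientations are given as [roll, pitch, yaw] about the fixed x, y, z axes, in that order (R = Rz(yaw) Ry(pitch) Rx(roll)).
In Python, from rig import robot, imaging gives the robot as it stands. Calls block until the motion is done:
- robot.movep(position, orientation): joint-space move of the TCP to a pose.
- robot.movel(position, orientation=None, rate=0.15): straight line of the TCP; orientation=None keeps the orientation; rate is the mean speed in m/s.
- robot.set_joints(angles): joint-space move.
- robot.ungrasp() and robot.grab(f_grip=None): open the fingers fully, or close them until they stop; f_grip is the grip in N (None keeps the last).
- robot.hold(seconds).
- robot.ik(position, orientation): joint angles nearest the present ones, or None.
- imaging.snapshot(name): name is "scene" or "top" or "wrist"; returns a dict with "image" (480x640x3 uint8, red, green, blue), "fov_y" (degrees; the focal length in pixels is half the picture's height over the tangent of half this angle, whatever the lens; pixels are square), "cx", "cy" (the principal point, pixels), "distortion" ([k1, k2, p1, p2, k3] as OpenCV has them; the pictures are not rectified), "rvec" (rotation vector, rad) and "tvec" (3), from world to camera coordinates, as OpenCV has them; the wrist camera has in their place "tool_from_camera" (4x4, takes a point from camera to tool coordinates, whose origin is the TCP and whose axes are the tool frame's). Camera axes: x right, y down, z forward; pixel columns grow to the right and rows downward; lengths in m; the calibration is good to about 2 mm. A picture is of the moment at which its call begins: read the wrist's pose just before it. There is no depth.
A pose or a line that the arm cannot do raises robot.Unreachable and nothing moves.
- robot.finish_job(): hands the job in, once; it reports no verdict.
Readings, each from a call of its own:
- robot.get_t(): time.
- robot.get_joints(): joint angles.
- robot.get_qd(): joint speeds.
- robot.get_joint_efforts(): joint torques, N m.
- robot.get_ee_pos(): TCP position.
- robot.get_tcp_rot(): TCP orientation.
- robot.get_ft_force(): force on the tool from outside, world axes, zero at the start.
- robot.get_torque(): the same for the moment, N m.
- robot.get_grip_width(): opening from 0.0 (shut) to 1.0 (fully open).
Only numpy, scipy, OpenCV 4.12 (cv2) and the standard library are available. Lean on these libraries where they do the work, as an engineer would, in place of code of your own. Each camera call takes 0.05 s, during which the arm holds its last target.

## Working session

There is one attempt and no reset: what is moved stays moved. The work goes in short steps, each a Python script; the robot and the scene stay as the last script left them, time stands still between calls to the robot, and variables do not carry over. Pictures are saved under pics/ and viewed, and the job is handed in when it is done.

```bash
mkdir -p pics; ls; python3 - <<'E'
from rig import robot, imaging
import cv2
for n in ["scene","top","wrist"]:
    s=imaging.snapshot(n); cv2.imwrite(f"pics/{n}0.png",s["image"][:,:,::-1])
    print(n,{k:v for k,v in s.items() if k!="image"})
print(robot.get_t(),robot.get_ee_pos(),robot.get_tcp_rot(),robot.get_grip_width())
E
```

```text
pics
scene {'fov_y': 51.782757608893, 'cx': 326.3599618174066, 'cy': 231.9085143968363, 'distortion': array([-0.11204754,  0.        ,  0.        ,  0.        ,  0.        ]), 'rvec': array([ 2.31472131,  1.12782076, -0.35499823]), 'tvec': array([-0.35998129, -0.22664228,  1.30381378])}
top {'fov_y': 48.93370178440115, 'cx': 314.16240572148973, 'cy': 244.7753751318662, 'distortion': array([-0.01701699,  0.        ,  0.        ,  0.        ,  0.        ]), 'rvec': array([ 2.1752303 , -2.15443148,  0.12554184]), 'tvec': array([0.03652628, 0.51296753, 1.26066419])}
wrist {'fov_y': 66.95372128640832, 'cx': 315.1820001810506, 'cy': 241.1227697821315, 'distortion': array([-0.008589,  0.      ,  0.      ,  0.      ,  0.      ]), 'tool_from_camera': array([[-2.23851422e-04, -2.85822386e-01,  9.58282586e-01,
        -1.46319918e-01],
       [ 9.99999971e-01, -1.46168422e-04,  1.89999497e-04,
         9.88310629e-05],
       [ 8.57645443e-05,  9.58282601e-01,  2.85822410e-01,
        -7.23509041e-02],
       [ 0.00000000e+00,  0.00000000e+00,  0.00000000e+00,
         1.00000000e+00]])}
0.15 [ 0.14178007 -0.53120203  0.2383192 ] [-1.77062214  1.5697564   1.63173245] 1.0013989337329896
```

View pics/scene0.png

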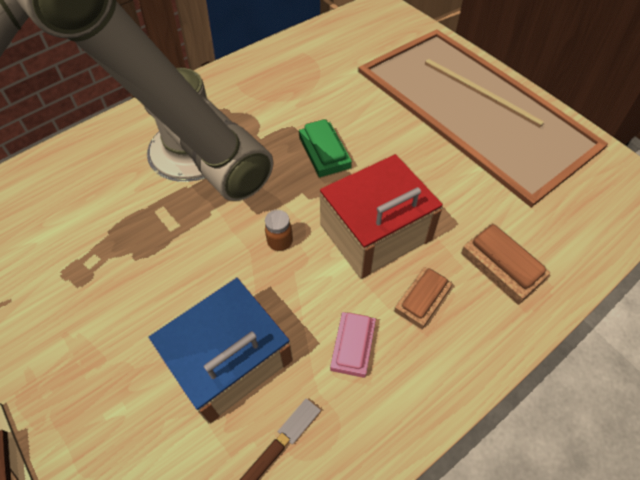

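View pics/top0.png

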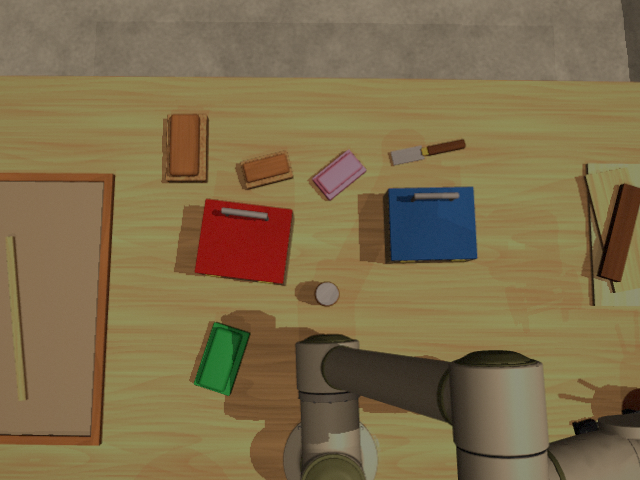

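The knife is at top (427,152), in front of the blue box. Sander candidates are the small cork (267,169), large cork (186,147), pink (339,175) and green (221,358). The small cork in front of red is the one meant, since green and pink are excluded and it is the smaller of the rest. I'll confirm this in enlarged crops.

```bash
python3 - <<'E'
import cv2
im=cv2.imread("pics/top0.png"); cv2.imwrite("pics/c_top.png",cv2.resize(im[120:280,370:500],None,fx=4.5,fy=3.75*1.0 and 3.75,interpolation=cv2.INTER_CUBIC)) if 0 else None
c=im[130:275,370:500]; cv2.imwrite("pics/c_top.png",cv2.resize(c,None,fx=4,fy=4,interpolation=cv2.INTER_CUBIC))
c=im[95:215,150:380]; cv2.imwrite("pics/c_top2.png",cv2.resize(c,None,fx=3,fy=3,interpolation=cv2.INTER_CUBIC))
im=cv2.imread("pics/scene0.png"); c=im[270:420,140:310]; cv2.imwrite("pics/c_sc.png",cv2.resize(c,None,fx=4,fy=4,interpolation=cv2.INTER_CUBIC))
E
```

```text
(no output)
```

View pics/c_top.png

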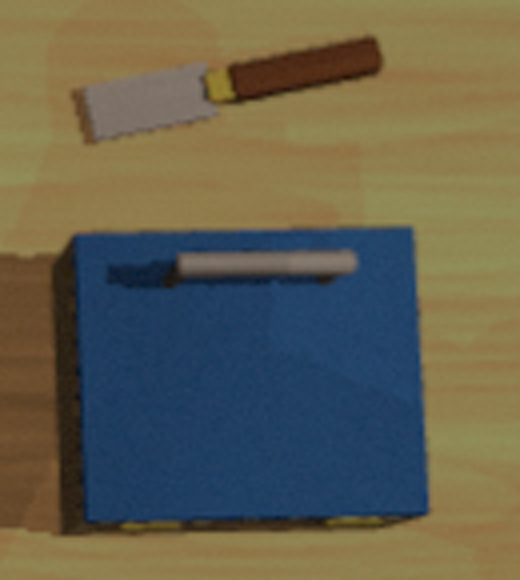

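View pics/c_sc.png

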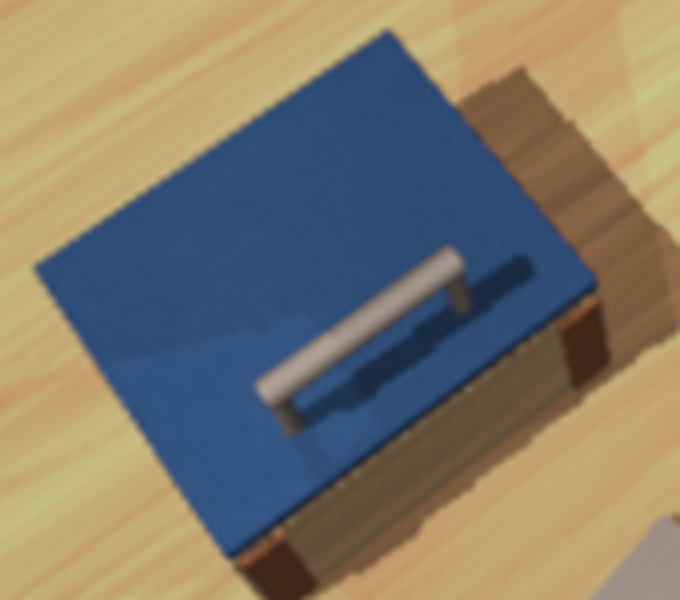

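View pics/c_top2.png

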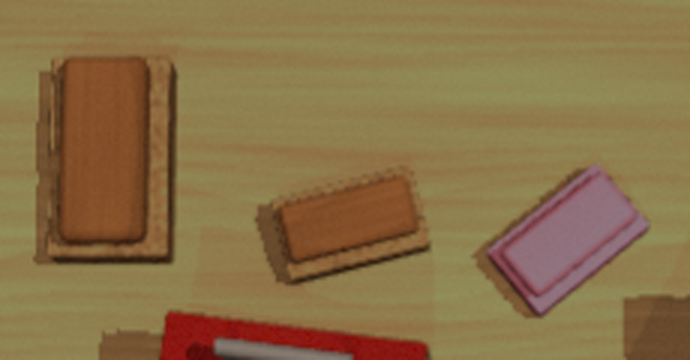

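The crops show the knife (crop 1: blade 150,100; handle 305,68) in front of blue, and the small cork block in front of red. Next I fit the blue box pose from its lid corners and bar ends in both views.

```bash
cat > h.py <<'E'
import numpy as np, cv2
def K(s):
    f=240/np.tan(np.radians(s["fov_y"])/2); return np.array([[f,0,s["cx"]],[0,f,s["cy"]],[0,0,1]])
def proj(s,P): return cv2.projectPoints(np.asarray(P,float),s["rvec"],s["tvec"],K(s),s["distortion"])[0][:,0]
E
python3 - <<'E'
from h import *
from rig import robot, imaging
from scipy.optimize import least_squares
T=imaging.snapshot("top");S=imaging.snapshot("scene")
# local pts rel. hinge middle: x, y, z(world)
L=np.array([[.17,.1,.102],[.17,-.1,.102],[0,-.1,.102],[0,.1,.102],[.14,.05,.147],[.14,-.05,.147]])
t=np.array([[78,234],[413,228],[428,512],[86,521],[178,265],[356,261]]);t=(t+.5)/4-.5+[370,130]
s=np.array([[597,287],[230,557],[35,267],[388,30],[455,258],[262,390]]);s=(s+.5)/4-.5+[140,270]
def W(p): 
    c,q=np.cos(p[2]),np.sin(p[2]); A=L.copy(); A[:,0]=p[0]+c*L[:,0]-q*L[:,1];A[:,1]=p[1]+q*L[:,0]+c*L[:,1];return A
for name in("both","top","scene"):
    def r(p):
        o=[]
        if name!="scene":o.append(proj(T,W(p))-t)
        if name!="top":o.append(proj(S,W(p))-s)
        return np.concatenate(o).ravel()
    R=least_squares(r,[.4,-.2,0]);print(name,R.x,np.round(r(R.x).reshape(-1,2),1).tolist())
E
```

```text
both [ 0.47336257 -0.23320257  0.02648429] [[-1.5, -0.6], [-0.0, -0.4], [0.0, 0.9], [-1.1, 0.2], [-1.0, -0.0], [-1.1, 0.3], [0.3, -1.4], [-2.0, 0.7], [-1.4, 0.1], [0.0, -0.5], [0.5, 0.3], [-0.2, 2.5]]
top [ 0.47354313 -0.23518236  0.02820699] [[-0.8, -0.6], [0.7, -0.5], [0.9, 0.8], [-0.2, 0.2], [-0.2, -0.1], [-0.4, 0.2]]
scene [ 0.47326177 -0.23204027  0.02516482] [[0.8, -1.7], [-1.6, 0.3], [-0.9, -0.3], [0.6, -0.9], [1.0, -0.0], [0.2, 2.1]]
```

```bash
cat >> h.py <<'E'
from scipy.spatial.transform import Rotation as Ro
H=np.array([.4735,-.2335,.090]); YAW=.0265
def pose(a,tilt,sgn,back=0.,H=H,depth=.019):
    """TCP pose gripping bar with lid at a, tool tilted `tilt`; back = retreat along tool"""
    Rl=(Ro.from_euler('z',YAW)*Ro.from_euler('y',-a)).as_matrix()
    bar=H+Rl@[.14,0,.057]
    Rt=(Ro.from_euler('z',YAW)*Ro.from_euler('y',-tilt)).as_matrix()
    x=-Rt[:,2]; y=sgn*Rt[:,0]; z=np.cross(x,y)
    return (bar+(depth-back)*x).tolist(), Ro.from_matrix(np.c_[x,y,z]).as_euler('xyz').tolist()
E
python3 - <<'E'
from h import *
from rig import robot
for sg in(1,-1):
  print(sg,"pre",robot.ik(*pose(0,0,sg,.1)))
  for f in(1,.7,.4):
    for a in(0,.3,.6,.873,.95):
      q=robot.ik(*pose(a,a*f,sg)); print(f,a,None if q is None else np.round(q,2))
E
```

```text
1 pre [-0.53875243  0.57777698  0.99000844  0.          1.57380723 -0.56525243]
1 0 [-0.54  0.65  1.15  0.    1.34 -0.57]
1 0.3 [-0.63  0.49  1.37  0.21  1.05 -0.73]
1 0.6 [-0.75  0.35  1.6   0.57  0.82 -1.09]
1 0.873 [-0.89  0.28  1.82  1.08  0.76 -1.63]
1 0.95 [-0.94  0.27  1.88  1.23  0.79 -1.8 ]
0.7 0 [-0.54  0.65  1.15  0.    1.34 -0.57]
0.7 0.3 [-0.6   0.51  1.31  0.13  1.15 -0.68]
0.7 0.6 [-0.7   0.38  1.49  0.33  0.98 -0.87]
0.7 0.873 [-0.81  0.28  1.66  0.6   0.86 -1.16]
0.7 0.95 [-0.85  0.26  1.71  0.69  0.84 -1.26]
0.4 0 [-0.54  0.65  1.15  0.    1.34 -0.57]
0.4 0.3 [-0.58  0.54  1.25  0.07  1.26 -0.63]
0.4 0.6 [-0.65  0.43  1.37  0.16  1.16 -0.73]
0.4 0.873 [-0.73  0.33  1.5   0.27  1.07 -0.85]
0.4 0.95 [-0.75  0.3   1.54  0.31  1.05 -0.9 ]
-1 pre [-0.53875243  0.57777698  0.99000844  0.          1.57380723  2.57634022]
1 0 [-0.54  0.65  1.15  0.    1.34  2.58]
1 0.3 [-0.63  0.49  1.37  0.21  1.05  2.41]
1 0.6 [-0.75  0.35  1.6   0.57  0.82  2.05]
1 0.873 [-0.89  0.28  1.82  1.08  0.76  1.51]
1 0.95 [-0.94  0.27  1.88  1.23  0.79  1.34]
0.7 0 [-0.54  0.65  1.15  0.    1.34  2.58]
0.7 0.3 [-0.6   0.51  1.31  0.13  1.15  2.47]
0.7 0.6 [-0.7   0.38  1.49  0.33  0.98  2.27]
0.7 0.873 [-0.81  0.28  1.66  0.6   0.86  1.99]
0.7 0.95 [-0.85  0.26  1.71  0.69  0.84  1.88]
0.4 0 [-0.54  0.65  1.15  0.    1.34  2.58]
0.4 0.3 [-0.58  0.54  1.25  0.07  1.26  2.51]
0.4 0.6 [-0.65  0.43  1.37  0.16  1.16  2.42]
0.4 0.873 [-0.73  0.33  1.5   0.27  1.07  2.29]
0.4 0.95 [-0.75  0.3   1.54  0.31  1.05  2.24]<sys>:0: UserWarning: Gimbal lock detected. Setting third angle to zero since it is not possible to uniquely determine all angles.
```

```bash
python3 -W ignore - <<'E'
from h import *
from rig import robot, imaging
robot.movep(*pose(0,0,1,.09))
p=robot.get_ee_pos();r=robot.get_tcp_rot()
w=imaging.snapshot("wrist")
print(robot.get_t(),p,r,robot.get_ft_force())
R=Ro.from_euler('xyz',r).as_matrix();M=w["tool_from_camera"]
# predicted bar ends in wrist picture
Rb=Ro.from_euler('z',YAW).as_matrix()
P=np.array([H+Rb@[.14,y,.057] for y in(-.05,0,.05)])
t=(P-p)@R; c=(t-M[:3,3])@M[:3,:3]
u=cv2.projectPoints(c,np.zeros(3),np.zeros(3),K(w),w["distortion"])[0][:,0];print(u)
im=w["image"][:,:,::-1].copy()
cv2.imwrite("pics/w1raw.png",im)
for q in u: cv2.circle(im,tuple(int(v) for v in q),3,(0,255,0),1)
cv2.imwrite("pics/w1.png",im)
E
```

```text
2.3167 [ 0.61300153 -0.23078695  0.21809291] [-0.17688537  1.57059283 -1.72289351] [ 0.14966218 -0.18474315  0.74817554]
[[317.97327796 323.17194328]
 [318.00633764 252.38852497]
 [318.0415701  172.16326457]]
```

View pics/w1.png

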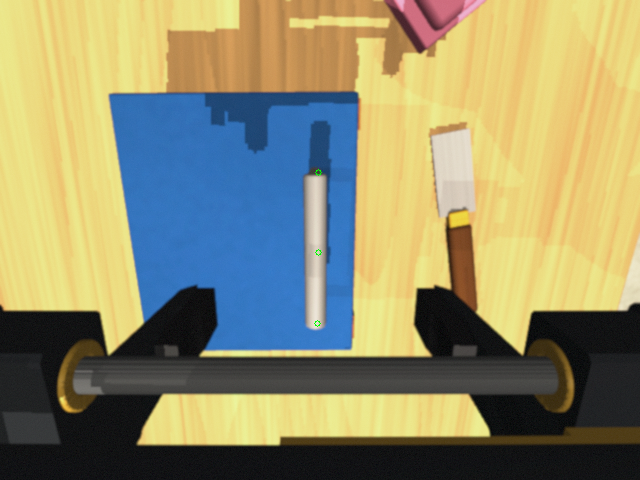

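The wrist view shows the bar centred near column 315 (ends at rows 173–328), against a predicted 318 (172–323). I'll shift the hinge estimate by about (−1.2, −1.2) mm and then grasp.

```bash
sed -i 's/^H=.*;/H=np.array([.4723,-.2347,.090]);/' h.py; python3 -W ignore - <<'E'
from h import *
from rig import robot, imaging
p,o=pose(0,0,1); robot.movel(p,o,rate=.06); print(robot.get_t(),robot.get_ft_force())
robot.grab(25); print(robot.get_t(),robot.get_grip_width(),robot.get_ft_force(),robot.get_torque(),robot.get_ee_pos(),p)
w=imaging.snapshot("wrist"); cv2.imwrite("pics/w2.png",w["image"][:,:,::-1])
E
```

```text
3.9667 [ 0.21866246 -0.55587577  0.0422128 ]
5.1 0.14264864009046632 [ 5.21306295  0.0637275  -0.45141273] [-0.0145006  -0.74867093 -0.00420441] [ 0.61277109 -0.23098092  0.12816344] [0.6122508453766705, -0.23099043420933688, 0.128]
```

View pics/w2.png

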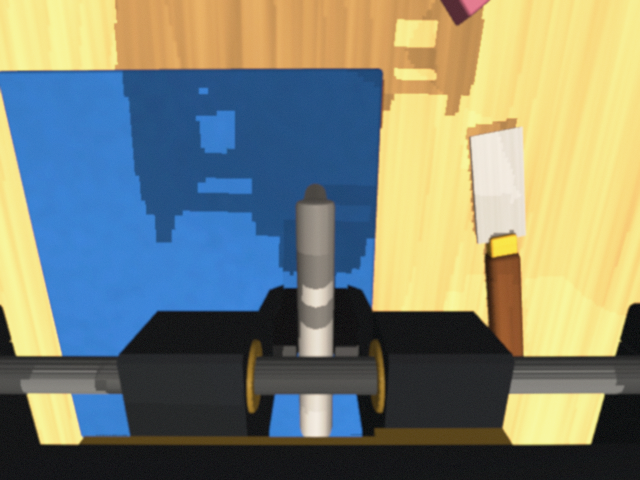

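The fingers hold the bar (opening 12.5 mm, bar 14), with little side force. Now I raise it along the arc.

```bash
python3 -W ignore - <<'E'
from h import *
from rig import robot, imaging
H2=H+[.0004,0,0]
for a in np.linspace(0,.3,5)[1:]:
    robot.movel(*pose(a,a,1,H=H2),rate=.05)
    print(round(a,3),round(robot.get_t(),2),np.round(robot.get_ft_force(),1),np.round(robot.get_torque(),2),round(robot.get_grip_width(),3),flush=True)
    if np.linalg.norm(robot.get_ft_force())>50: break
s=imaging.snapshot("scene"); cv2.imwrite("pics/s3.png",s["image"][:,:,::-1])
E
```

```text
0.075 5.52 [ 3.9  0.6 -0.2] [-0.01 -0.61  0.03] 0.139
0.15 5.88 [5.5 0.4 0.5] [-0.   -0.7   0.03] 0.14
0.225 6.25 [4.8 1.4 1.2] [ 0.01 -0.73 -0.02] 0.141
0.3 6.62 [ 4.5 -0.   1.9] [-0.01 -0.73  0.03] 0.141
```

View pics/s3.png

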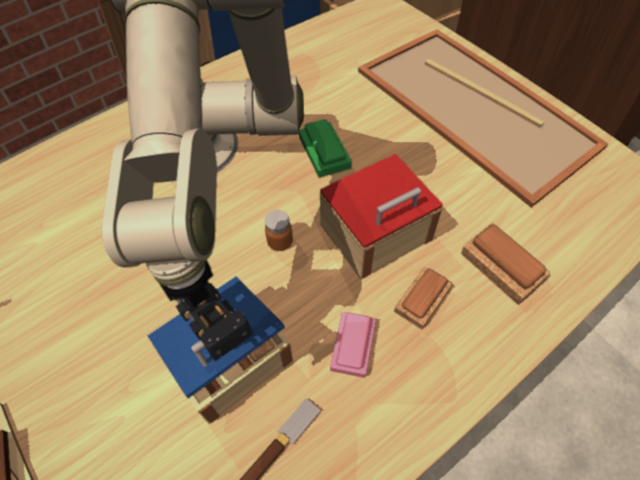

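The lid is opening at (215,340) in the scene view, the box interior shows at (235,380), and the knife, jar and sander haven't moved. Carrying on to 50°.

```bash
python3 -W ignore - <<'E'
from h import *
from rig import robot, imaging
H2=H+[.0004,0,0]
for a in np.linspace(.3,.873,8)[1:]:
    robot.movel(*pose(a,a,1,H=H2),rate=.05)
    print(round(a,3),round(robot.get_t(),2),np.round(robot.get_ft_force(),1),np.round(robot.get_torque(),2),round(robot.get_grip_width(),3),flush=True)
    if np.linalg.norm(robot.get_ft_force())>50: break
robot.hold(.5)
p=robot.get_ee_pos();r=robot.get_tcp_rot();print(p,pose(a,a,1,H=H2)[0],np.abs(robot.get_qd()).max())
R=Ro.from_euler('xyz',r).as_matrix()
bar=p-.019*R[:,0]; d=bar-H2; print("bar",bar,"angle",np.degrees(np.arctan2(d[2],np.hypot(d[0],d[1])*np.sign(d[0]))-np.arctan2(.057,.14)))
for n in("scene","top"):
    s=imaging.snapshot(n)
    im=s["image"][:,:,::-1].copy(); cv2.imwrite(f"pics/{n}4.png",im)
    Rl=(Ro.from_euler('z',YAW)*Ro.from_euler('y',-.873)).as_matrix()
    u=proj(s,[H2+Rl@v for v in([.17,.1,.012],[.17,-.1,.012],[0,-.1,.012],[0,.1,.012])])
    print(n,u.round(1).tolist())
    for q in u: cv2.circle(im,tuple(int(round(v)) for v in q),2,(0,255,0),1)
    cv2.imwrite(f"pics/{n}4m.png",im)
    if n=="scene": cv2.imwrite("pics/c4.png",cv2.resize(im[220:430,110:320],None,fx=2.8,fy=2.8,interpolation=cv2.INTER_CUBIC))
E
```

```text
0.382 7.05 [ 5.8 -0.2  2.2] [-0.02 -0.73  0.01] 0.137
0.464 7.43 [5.  0.1 2.8] [-0.06 -0.71 -0.02] 0.144
0.546 7.82 [ 4.7 -1.7  4.2] [-0.14 -0.74 -0.01] 0.145
0.627 8.2 [ 4.4 -0.6  5.3] [-0.21 -0.7  -0.15] 0.144
0.709 8.58 [ 3.7 -1.6  5.1] [-0.26 -0.77 -0.19] 0.145
0.791 8.97 [ 4.2 -3.2  5.5] [-0.3  -0.7  -0.24] 0.14
0.873 9.35 [ 2.2 -1.5  5.2] [-0.3  -0.6  -0.35] 0.139
[ 0.53401294 -0.23332254  0.22185777] [0.5335150537425097, -0.2330880237213761, 0.22169256156204428] 0.001773611652918636
bar [ 0.51945851 -0.23372487  0.2340646 ] angle 49.861315076632216
scene [[257.7, 279.9], [151.7, 351.9], [144.4, 334.0], [233.6, 274.7]]
top [[398.0, 207.4], [493.5, 206.0], [476.9, 263.0], [390.6, 264.5]]
```

View pics/c4.png

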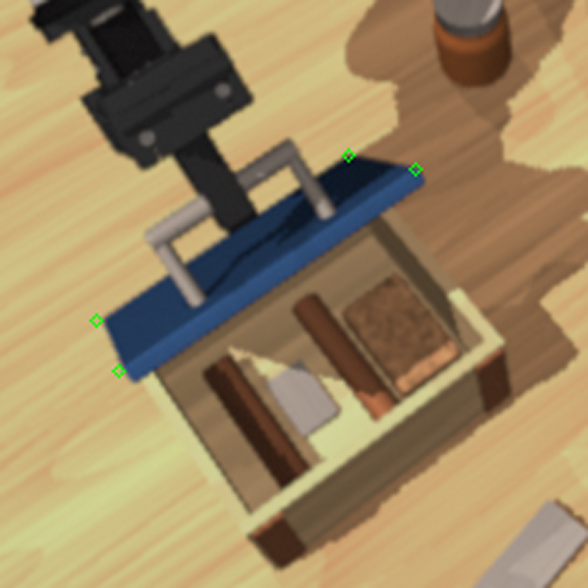

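View pics/top4m.png

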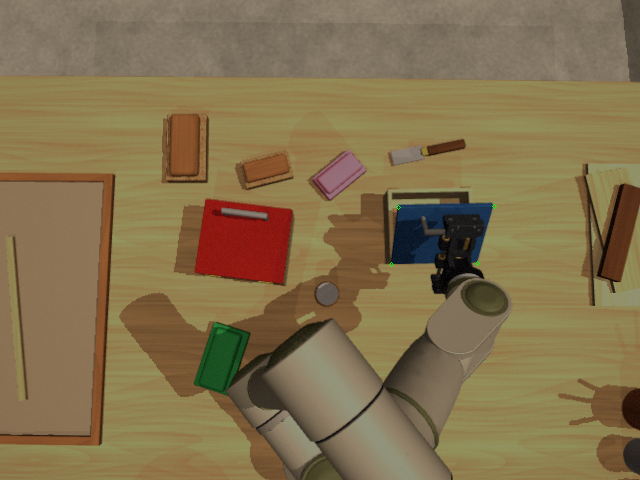

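Lid corners match the 50° prediction to within a few pixels: the scene view shows a common shift of about 3 px, and the top view coincides. The red box is shut, and the knife (427,152), sander (267,169) and jar (327,293) are where they started. Handing in.

```bash
python3 - <<'E'
from rig import robot
print(robot.get_ft_force(),robot.get_grip_width(),robot.get_t()); robot.finish_job()
E
```

```text
[ 3.51526765 -2.81143542  5.91739686] 0.14120283488610053 9.95
the job is handed in; nothing more can be done
```

I raised the blue lid, the one with the knife in front of it, and handed the job in at about 10 s, with the gripper still holding the lid about 50° open.

- **Lid angle:** 49.9° from the gripper's position. The top view agrees; in the scene view the predicted lid corners sit about 3 px off.
- **Hold:** grip set to 25 N, and the arm was still. The fingers are 12.4 mm apart on the 14 mm bar, a small mismatch that did not change during the lift. The wrist force was about 7 N.
- **Everything else:** in the last pictures the red lid was shut, and the knife, the small cork sanding block and the jar had not visibly moved.

No checks failed. The hand-in gives no verdict, so whether it passed is not confirmed.

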